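# Blow out rinsed candle glasses

### The job

Two rinsed candle glasses lie on their sides in the drain rack. Put each one upside down over its blow-off post, the tall glass on the tall post and the short glass on the short post, lowered until the rim stands flat on the post's foot and never dropped. When both are on and let go, press the treadle fully down to its stop, keep it there for about a second to blow the glasses dry, then let it come back up; leave the candle, the tin and the jug where they are.

Things in the scene. Friction and masses are not known exactly. Their poses are not given: they have to be found in the camera images.
- tall_glass: the taller white candle glass: straight round tumbler, 56 mm outside and 49 mm inside diameter, 105 mm high, bottom 6 mm thick. Origin at the centre of the outside of its closed bottom; +z along its axis to the open mouth. Starts lying on its side in a bay of the rack, mouth roughly towards -y (the robot's right), its axis level and 45 mm above the bench
- tall_glass_rim (a point): centre of the tall glass's open mouth, in the plane of the rim, 105 mm along +z from its origin
- short_glass: the shorter white candle glass: straight round tumbler, 56 mm outside and 49 mm inside diameter, 72 mm high, bottom 6 mm thick. Origin at the centre of the outside of its closed bottom; +z along its axis to the open mouth. Starts lying on its side in a bay of the rack, mouth roughly towards -y (the robot's right), its axis level and 45 mm above the bench
- short_glass_rim (a point): centre of the short glass's open mouth, in the plane of the rim, 72 mm along +z from its origin
- tall_post: the taller blow-off post, fixed: foot disc 84 mm across, 10 mm thick; on it a boss 38 mm across up to 20 mm high, tapering to 18 mm at 36 mm; then a round 18 mm post, tip 98 mm above the bench. Origin on its axis at bench level, z up. The tall glass seated on it has its rim 10 mm and its bottom 115 mm above the bench
- short_post: the shorter blow-off post, fixed: foot disc 84 mm across, 10 mm thick; on it a boss 38 mm across up to 20 mm high, tapering to 18 mm at 36 mm; then a round 18 mm post, tip 64 mm above the bench. Origin on its axis at bench level, z up. The short glass seated on it has its rim 10 mm and its bottom 82 mm above the bench
- rack: wire drain rack, fixed: dark steel tray 170 x 270 mm (x, y), 6 mm thick; two bays 75 mm either side of its centre in y, each of two 8 mm round bars 150 mm long in x, 17 mm either side of the glass's axis, tops 22 mm above the bench. Either glass may lie in either bay. Origin at bench level under its centre, z up, x roughly towards -y of the world
- treadle (a joint): hinge of the spring treadle (rad): 0 at rest (tread sloping up towards the robot), 0.25 at its stop. The hinge line is level, across the far end of the treadle, 34 mm above the bench. About 4 N on the pad starts it, 8 N holds it at the stop; it springs back by itself
- treadle_pad (a point): centre of the upper face of the ribbed rubber pad (50 x 46 mm) at the treadle's free end, towards the robot, where it is pressed. At rest 68 mm above the bench and 86 mm from the hinge line; at the stop about 46 mm above the bench. At rest its x points level from the free end to the hinge, z up
- candle: bystander: finished candle in a white jar, diameter 76 mm, 85 mm high, with a short wick; origin at the centre of its underside
- tin: bystander: low round aluminium candle tin with lid, diameter 72 mm, 44 mm high; origin at the centre of its underside
- jug: bystander: steel pouring jug, diameter 90 mm, 120 mm high, black handle on one side; origin at the centre of its underside

How it is judged (in metres and radians):
On the way, in this order (a step that is already met when the one before it is completed fails the run):
1. both glasses stand upside down on their own posts, rim on the foot, let go (z of tall_glass_rim in the frame of tall_post between 0.005 and 0.014 m and horizontal distance between tall_glass_rim and tall_post below 0.01 m and angle between each of tall_glass, short_glass's own z axis and vertical above 3.06 rad and z of short_glass_rim in the frame of short_post between 0.005 and 0.014 m and horizontal distance between short_glass_rim and short_post below 0.01 m and contact force between the fingers and tall_glass below 0.1 N and contact force between the fingers and short_glass below 0.1 N), for 0.2 s.
2. with both glasses in place, the treadle is held fully down at its stop (over 0.23 rad) for half a second (value of joint treadle above 0.23 rad and z of tall_glass_rim in the frame of tall_post between 0.005 and 0.014 m and horizontal distance between tall_glass_rim and tall_post below 0.01 m and angle between each of tall_glass, short_glass's own z axis and vertical above 3.06 rad and z of short_glass_rim in the frame of short_post between 0.005 and 0.014 m and horizontal distance between short_glass_rim and short_post below 0.01 m), for 0.5 s.
At the end, for the whole second after the job is handed in: Tall glass upside down on the tall post, short glass on the short post: rim within 4 mm of the foot's upper face and 10 mm of the post's axis, glass plumb within about 4.5 degrees, let go and at rest; treadle back up (under 0.04 rad) (all of step 1 and value of joint treadle below 0.04 rad and linear speed of each of tall_glass, short_glass below 0.02 m/s); the robot touches nothing.
It fails at once if a glass is dropped or thrown (moves faster than 0.7 m/s with no finger on it, a free fall of 25 mm) ((linear speed of tall_glass above 0.7 m/s and contact force between the fingers and tall_glass below 0.1 N) or (linear speed of short_glass above 0.7 m/s and contact force between the fingers and short_glass below 0.1 N)).
It fails at once if the candle, the tin or the jug is shifted by more than 20 mm (distance of any of candle, tin, jug from where it was at the start of the episode above 0.02 m).
It also fails if it takes over 72 s, if anything falls off the work surface, if the arm or the gripper's body presses on something with over 40 N, if the wrist force passes 120 N, or if a joint passes its speed limit or range.

### The arm

A 6-joint arm with a two-finger parallel gripper is mounted at the origin on the work surface. World frame = base frame: x ahead of the robot, y to its left, z up, the work surface at z = 0. Lengths are in mm, angles in rad, forces in N, time in s.
With the tool pointing down it reaches from about 400 to 925 mm from the base axis. Payload 12.5 kg.
Tool frame: the origin (TCP) lies midway between the tips of the shut fingers; the grasp point (between the pads) lies 19 mm behind it; z points along the fingers, y is the line along which they close (so a half turn about z gives the same grasp; the last joint's range is limited). The gripper opens to 95 mm and grips with 3 to 60 N. Pads are 20 mm wide; open, the fingers measure 119 mm over their backs; the gripper's body (75 mm by 180 mm) begins 59 mm behind the grasp point.
Start: joints at [-1.298, 0.491, 1.559, -0, 1.092, -0.106], TCP at [231.152, -580.702, 214.661] pointing down, gripper open.
Joint ranges: [-3.1, 3.1], [-0.84, 2.19], [0.05, 2.79], [-1.13, 4.28], [0.06, 2.93], [-2.69, 2.69]. Speed limits (rad/s): [2.22, 2.22, 2.79, 3.14, 3.14, 3.14].

### API

Orientations are given as [roll, pitch, yaw] about the fixed x, y, z axes, in that order (R = Rz(yaw) Ry(pitch) Rx(roll)).
In Python, from cell import env gives the robot as it stands.
- The arm moves only by the shell command python3 -m inch 'ROWS'. ROWS is JSON, a list of rows, each a list of 7 numbers: the turn, a rotation vector about the tool's x, y, z in rad, then the shift along the tool's x, y, z in cm, then the closure, from -1 (fully open) to 1 (shut). A call has 1 to 20 rows; each row shifts and turns the commanded pose from where the row before left it, along the tool's axes as they then stand; what a row does not reach is not made up. A row lasts 1/8 s, in which the tool goes at most 62.5 mm and 10.7 degrees, less where a joint would pass 70% of its speed; a pose out of reach is approached as far as the arm can. A call with a gripper value outside its range is refused whole. The fingers move at their own pace and stop on an object; the grip force is fixed at half the most. Time passes only in rows, so rows that do not move let the fingers close. It gives the time, the measured TCP pose, the force, the opening and the grip force at its end, in the units of the state.
- env.state(): the state, without advancing time (a new reading comes with each control period).
- env.read_camera(name): name is "side" or "top" or "wrist"; returns a dict with "img" (420x560x3 uint8, red, green, blue), "depth" (420x560 float32, mm along the optical axis (not along the pixel's ray), 0 where there is no reading), "fx", "fy", "cx", "cy" (pixels), "D" ([k1, k2, p1, p2, k3] as OpenCV has them; the pictures are not rectified), "position" and "orientation" of the camera in the world. Camera axes: x right, y down, z forward; pixel columns grow to the right and rows downward; lengths in mm; the calibration is good to about 2 mm. A picture is of the moment at which its call begins.
- env.job_done(): hands the job in; it is judged then, once.
Trained networks look in a picture, given as the dict that the camera call returned (one of the last four; its "shot" number tells which), for a name from the list of things; names that differ only in an ending like _2 or _b are one class to them, and where a whole thing is asked for, a point or a joint stands for the part that bears it (a point fixed in the world has none). Each returns a list of dicts, best first, with "score" (0 to 1); they miss things now and then, are a little off and sometimes report something else, mostly with a low value. They report only what shows in the picture. A call takes as long as a camera call.
- env.find_in(picture, target): "centre" ([x, y, z] in mm, in the coordinates of the camera as it stood for that picture, good to about 4 mm: the middle of the surface that is visible of it).
- env.trace(picture, target): "mask" (420x560 bool, what is visible of it).
The state is a dict: "t": time; "joints": joint angles; "qvel": joint speeds; "tau": joint torques, N m; "eef_pos": TCP position; "tcp_rot": TCP orientation; "ft_force": force on the tool from outside, world axes, zero at the start; "moment": the same for the moment, N m; "opening": opening from 0.0 (shut) to 1.0 (fully open); "grip_force": force on a finger pad.
Only numpy, scipy, OpenCV 4.12 (cv2) and the standard library are available. Lean on these libraries where they do the work, as an engineer would, in place of code of your own. Each camera call takes 0.05 s, during which the arm holds its last target. There are 200 camera calls.

## Working session

There is one attempt and no reset: what is moved stays moved. The work goes in short steps, Python scripts to look and compute and a shell command to move; the robot and the scene stay as the last step left them, time stands still between calls to the robot, and variables do not carry over. Pictures are saved under pics/ and viewed, at most 10 in all, crops included, and the job is handed in when it is done.

```bash
ls; mkdir -p pics
cat > h.py <<'E'
import numpy as np, cv2
from scipy.spatial.transform import Rotation as R
from cell import env
def Rm(o):
    o=np.array(o,float)
    if o.shape==(3,3): return o
    return R.from_euler('xyz',o).as_matrix() if o.size==3 else R.from_quat(o).as_matrix()
def cloud(p,mask):
    v,u=np.nonzero(mask&(p['depth']>0)); d=p['depth'][v,u]
    K=np.array([[p['fx'],0,p['cx']],[0,p['fy'],p['cy']],[0,0,1.]])
    n=cv2.undistortPoints(np.stack([u,v],1).astype(float)[:,None],K,np.array(p['D'],float))[:,0]
    return np.c_[n*d[:,None],d]@Rm(p['orientation']).T+np.array(p['position'])
def towld(p,c): return Rm(p['orientation'])@np.array(c)+np.array(p['position'])
E
python3 - <<'E'
from h import *
print(env.state())
for cam in ['top','side']:
    p=env.read_camera(cam); cv2.imwrite(f'pics/{cam}0.png',p['img'][:,:,::-1])
    print(cam,p['position'],p['orientation'],p['fx'])
    for n in ['tall_glass','short_glass','tall_post','short_post','rack','treadle_pad','treadle','candle','tin','jug']:
        try:
            f=env.find_in(p,n); print(n,[(round(x['score'],2),towld(p,x['centre']).round(0).tolist()) for x in f[:3]])
            t=env.trace(p,n)
            if t:
                c=cloud(p,t[0]['mask']); print('   mask',t[0]['score'],len(c),np.median(c,0).round(),np.percentile(c,2,axis=0).round(),np.percentile(c,98,axis=0).round())
        except Exception as e: print(n,e)
E
```

```text
pics
{'t': 0.0, 'joints': array([-1.29760447e+00,  4.91560277e-01,  1.55945458e+00,  8.34932575e-07,
        1.09167143e+00, -1.05603168e-01]), 'qvel': array([-3.04508198e-03, -1.97109696e-04, -2.96006440e-04, -5.26385495e-04,
       -2.10909197e-04, -6.60068486e-05]), 'tau': array([ 1.01998348e-04, -6.12650514e+01, -2.58181536e+01,  6.92732655e-02,
        4.82646713e-02, -6.94824030e-05]), 'eef_pos': array([ 231.08039721, -580.45530345,  214.05952755]), 'tcp_rot': array([-3.14050519e+00, -1.16013209e-04,  3.78794575e-01]), 'ft_force': array([-0.21900213,  0.67888632, -0.28845628]), 'moment': array([ 0.02861605, -0.04166132,  0.00929481]), 'grip_force': 0.0, 'opening': 1.0006995773193814}
top [ 382.17282127  -21.36730656 1294.43569011] [-2.93054312e+00 -1.41790260e-03 -1.59613353e+00] 511.6820368428443
tall_glass [(0.61, [497.0, 193.0, 69.0])]
   mask 0.98 921 [495. 193.  67.] [467. 146.  24.] [526. 243.  74.]
short_glass [(0.74, [630.0, 236.0, 65.0])]
   mask 0.67 634 [635. 237.  67.] [610. 204.  21.] [665. 274.  75.]
tall_post [(0.58, [587.0, -121.0, 9.0])]
   mask 0.71 811 [ 588.
[... 1409 characters left out ...]
 [(0.97, [562.0, 238.0, 4.0])]
   mask 0.72 5265 [566. 238.   5.] [432. 124.   1.] [698. 314.  21.]
treadle_pad [(0.67, [557.0, 22.0, 55.0])]
   mask 0.95 628 [556.  22.  56.] [506.  -4.  37.] [614.  45.  74.]
treadle [(0.65, [556.0, 27.0, 59.0]), (0.24, [628.0, 249.0, 64.0])]
   mask 0.96 675 [555.  22.  56.] [506.  -6.   8.] [614.  46.  74.]
candle [(0.78, [780.0, 22.0, 68.0]), (0.46, [490.0, 210.0, 60.0])]
   mask 0.8 1015 [779.  24.  70.] [756. -24.   3.] [824.  44.  87.]
tin [(0.76, [730.0, -86.0, 43.0])]
   mask 0.81 577 [733. -86.  41.] [ 706. -128.    1.] [772. -63.  45.]
jug [(0.94, [729.0, -239.0, 80.0])]
   mask 0.64 1462 [ 732. -240.   75.] [ 693. -307.    1.] [ 813. -217.  117.]
```

View pics/top0.png

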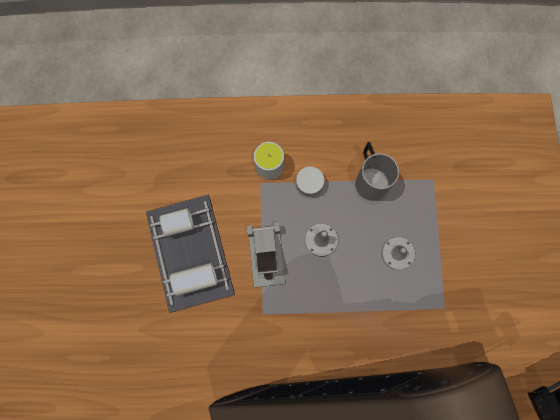

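View pics/side0.png

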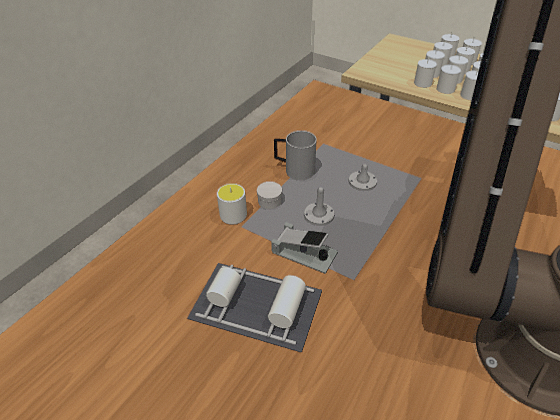

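```bash
cat > fit.py <<'E'
from h import *
from scipy.optimize import least_squares as LS
def glass(c):
    c=c[(c[:,2]>40)&(c[:,2]<78)]
    m=np.median(c,0)
    def f(q):
        n=np.array([-np.sin(q[1]),np.cos(q[1])]) # normal
        lat=(c[:,:2]-m[:2])@n-q[0]
        return np.hypot(lat,c[:,2]-q[2])-28
    best=min((LS(f,[0,a,45],loss='soft_l1',f_scale=1) for a in (-1.9,-1.57,-1.2)),key=lambda r:r.cost)
    d,a,z=best.x; n=np.array([-np.sin(a),np.cos(a)]); u=np.array([np.cos(a),np.sin(a)])
    s=(c[:,:2]-m[:2])@u; lo,hi=np.percentile(s,[1,99])
    mid=m[:2]+d*n+u*(lo+hi)/2
    return dict(axis=round(float(a),3),z=round(float(z),1),mid=mid.round(1),len=round(float(hi-lo),1),end_mouth=(m[:2]+d*n+u*hi).round(1),end_bot=(m[:2]+d*n+u*lo).round(1))
def post(c,tip):
    f=c[(c[:,2]>6)&(c[:,2]<14)]
    h=cv2.convexHull(f[:,:2].astype(np.float32))[:,0]
    r=LS(lambda q:np.hypot(h[:,0]-q[0],h[:,1]-q[1])-42,np.median(f[:,:2],0),loss='soft_l1')
    t=c[(c[:,2]>tip-6)&(c[:,2]<tip+8)]
    return r.x.round(1),len(t),np.median(t,0).round(1) if len(t) else None
E
python3 - <<'E'
from fit import *
for cam in ['top','side']:
    p=env.read_camera(cam); print(cam)
    for n in ['tall_glass','short_glass']:
        t=env.trace(p,n); 
        if t: print(n,t[0]['score'],glass(cloud(p,t[0]['mask'])))
    for n,tip in [('tall_post',98),('short_post',64)]:
        t=env.trace(p,n)
        if t: print(n,post(cloud(p,t[0]['mask']),tip))
    for n in ['treadle_pad']:
        t=env.trace(p,n); c=cloud(p,t[0]['mask']); c=c[c[:,2]>35]
        print(n,cv2.minAreaRect(c[:,:2].astype(np.float32)), 'high',np.median(c[c[:,2]>60],0))
E
```

```text
top
tall_glass 0.96 {'axis': -1.331, 'z': 42.9, 'mid': array([496.9, 195. ]), 'len': 99.8, 'end_mouth': array([508.7, 146.6]), 'end_bot': array([485. , 243.5])}
short_glass 0.82 {'axis': -1.306, 'z': 43.0, 'mid': array([640.5, 240.2]), 'len': 69.7, 'end_mouth': array([649.6, 206.6]), 'end_bot': array([631.4, 273.9])}
tall_post (array([ 592.7, -122. ]), 29, array([ 593.4, -123. ,   94.8]))
short_post (array([ 552.4, -317.3]), 32, array([ 552.6, -317.4,   61.6]))
treadle_pad ((561.6463012695312, 18.953622817993164), (112.21089935302734, 49.63646697998047), 5.12847375869751) high [528.90411899  14.89487405  68.37783089]
side
tall_glass 0.71 {'axis': -1.321, 'z': 42.5, 'mid': array([495.9, 197.3]), 'len': 103.7, 'end_mouth': array([508.7, 147. ]), 'end_bot': array([483.1, 247.5])}
tall_post (array([ 590. , -121.2]), 15, array([ 589.7, -119.8,   94.5]))
short_post (array([ 551.6, -316.8]), 17, array([ 551.1, -317.5,   60.8]))
treadle_pad ((560.8555297851562, 19.640981674194336), (113.03058624267578, 53.117252349853516), 5.533245086669922) high [525.71223877  21.13278716  68.03435359]
```

```bash
cat > ik.py <<'E'
import numpy as np
from scipy.spatial.transform import Rotation as R
def wrist(Rt,j1,s):
    M=(R.from_euler('ZY',[j1,s]).inv()*Rt)
    a,b,c=M.as_euler('ZYZ'); 
    a=(a+1.13)%(2*np.pi)-1.13
    c=(c-np.pi/2+np.pi)%(2*np.pi)-np.pi
    return np.round([a,b,c],2)
def grasp(u,lam,sx):  # mouth dir u (3d), reference approach d (perp to u), lean toward mouth
    pass
def frame(m,d,lam,sx=-1): # m mouth dir, d approach perp to m; z leans lam toward m; tool x ~ sx*m
    m=np.array(m,float);d=np.array(d,float)
    z=np.cos(lam)*d+np.sin(lam)*m; x=sx*(np.cos(lam)*m-np.sin(lam)*d)
    return R.from_matrix(np.c_[x,np.cross(z,x),z])
E
python3 - <<'E'
from ik import *
u=[np.cos(-1.326),np.sin(-1.326),0]
for sx in (-1,1):
  for lam in (0,.3,.5):
    print('sx',sx,'lam',lam,'GRASP',[wrist(frame(u,[0,0,-1],lam,sx),.37,s) for s in (1.9,2.2)])
    for az in (0.4,0.8,1.2,1.6):
      print('   az',az,[wrist(frame([0,0,-1],[np.cos(az),np.sin(az),0],lam,sx),j,2.1) for j in (-.35,-.65)])
E
```

```text
sx -1 lam 0 GRASP [array([0.  , 1.24, 0.13]), array([0.  , 0.94, 0.13])]
   az 0.4 [array([ 2.07,  0.89, -0.71]), array([ 1.85,  1.13, -0.59])]
   az 0.8 [array([ 1.79,  1.21, -0.57]), array([ 1.63,  1.47, -0.53])]
   az 1.2 [array([ 1.58,  1.55, -0.53]), array([ 1.43,  1.81, -0.55])]
   az 1.6 [array([ 1.37,  1.9 , -0.56]), array([ 1.18,  2.14, -0.64])]
sx -1 lam 0.3 GRASP [array([-0.31,  1.29,  0.22]), array([-0.35,  1.01,  0.33])]
   az 0.4 [array([ 1.72,  0.72, -0.47]), array([ 1.55,  0.98, -0.44])]
   az 0.8 [array([ 1.5 ,  1.06, -0.45]), array([ 1.37,  1.32, -0.48])]
   az 1.2 [array([ 1.32,  1.4 , -0.5 ]), array([ 1.17,  1.65, -0.59])]
   az 1.6 [array([ 1.12,  1.73, -0.62]), array([ 0.93,  1.95, -0.76])]
sx -1 lam 0.5 GRASP [array([-0.51,  1.34,  0.27]), array([-0.57,  1.08,  0.43])]
   az 0.4 [array([ 1.42,  0.65, -0.23]), array([ 1.32,  0.9 , -0.31])]
   az 0.8 [array([ 1.29,  0.99, -0.33]), array([ 1.18,  1.23, -0.43])]
   az 1.2 [array([ 1.14,  1.31, -0.47]), array([ 1.  ,  1.54, -0.59])]
   az 1.6 [array([ 0.95,  1.61, -0.64]), array([ 0.78,  1.81, -0.81])]
sx 1 lam 0 GR
[... 304 characters left out ...]
[1.18, 2.14, 2.5 ])]
sx 1 lam 0.3 GRASP [array([-0.31,  1.29, -2.92]), array([-0.35,  1.01, -2.82])]
   az 0.4 [array([1.72, 0.72, 2.68]), array([1.55, 0.98, 2.7 ])]
   az 0.8 [array([1.5 , 1.06, 2.69]), array([1.37, 1.32, 2.66])]
   az 1.2 [array([1.32, 1.4 , 2.64]), array([1.17, 1.65, 2.55])]
   az 1.6 [array([1.12, 1.73, 2.52]), array([0.93, 1.95, 2.38])]
sx 1 lam 0.5 GRASP [array([-0.51,  1.34, -2.87]), array([-0.57,  1.08, -2.71])]
   az 0.4 [array([1.42, 0.65, 2.91]), array([1.32, 0.9 , 2.83])]
   az 0.8 [array([1.29, 0.99, 2.81]), array([1.18, 1.23, 2.71])]
   az 1.2 [array([1.14, 1.31, 2.68]), array([1.  , 1.54, 2.55])]
   az 1.6 [array([0.95, 1.61, 2.5 ]), array([0.78, 1.81, 2.33])]
```

```bash
cat >> ik.py <<'E'
def need(Rt,p,st=None):
    if st is None:
        from cell import env; st=env.state()
    Rc=R.from_euler('xyz',st['tcp_rot']); 
    rv=(Rc.inv()*Rt).as_rotvec()
    d=np.array(p)-st['eef_pos']
    print('turn',rv.round(3),'|',round(float(np.linalg.norm(rv)),3),' shift cm: now-axes',(Rc.inv().apply(d)/10).round(2),' after-turn axes',(Rt.inv().apply(d)/10).round(2),'world mm',d.round(1))
def gpose(mid,a,off,lam,back=0,z=45): # lying glass grasp; off mm from mid towards bottom
    u=np.array([np.cos(a),np.sin(a),0]); Rt=frame(u,[0,0,-1],lam)
    g=np.array([mid[0],mid[1],z])-off*u
    return Rt,g+(19-back)*Rt.as_matrix()[:,2]
E
python3 - <<'E'
from ik import *
Rt,p=gpose([496.4,196.2],-1.326,7.5,.3,back=110); print(p)
need(Rt,[470,-150,215]); need(Rt,p)
E
```

```text
[488.06471649 229.56698993 131.93562051]
turn [-0.215 -0.246 -1.425] | 1.462  shift cm: now-axes [ 38.12 -31.18  -0.04]  after-turn axes [ 34.38  33.61 -10.67] world mm [2.388e+02 4.307e+02 4.000e-01]
turn [-0.215 -0.246 -1.425] | 1.462  shift cm: now-axes [ 53.83 -65.78   8.27]  after-turn axes [ 71.59  44.56 -13.49] world mm [256.9 810.2 -82.7]
```

```bash
python3 -m inch '[[0,0,0,4.8,-3.9,0,-1],[0,0,0,4.8,-3.9,0,-1],[0,0,0,4.8,-3.9,0,-1],[0,0,0,4.8,-3.9,0,-1],[0,0,0,4.8,-3.9,0,-1],[0,0,0,4.8,-3.9,0,-1],[0,0,0,4.8,-3.9,0,-1],[0,0,0,4.6,-3.9,0,-1],[-0.027,-0.031,-0.178,0,0,0,-1],[-0.027,-0.031,-0.178,0,0,0,-1],[-0.027,-0.031,-0.178,0,0,0,-1],[-0.027,-0.031,-0.178,0,0,0,-1],[-0.027,-0.031,-0.178,0,0,0,-1],[-0.027,-0.031,-0.178,0,0,0,-1],[-0.027,-0.031,-0.178,0,0,0,-1],[-0.027,-0.031,-0.178,0,0,0,-1]]'
python3 - <<'E'
from ik import *
from cell import env
Rt,p=gpose([496.4,196.2],-1.326,7.5,.3,back=110)
print(env.state()['joints']);need(Rt,p)
E
```

```text
t: 4.7
eef_pos: [470.8, -149.5, 214.7]
tcp_rot: [-3.14, 0.303, 1.821]
ft_force: [0.5, -0.1, 0.5]
opening: 1.001
grip_force: 0.0
[-0.30058999  0.2685187   1.96966081 -0.37152365  0.77772445 -0.30053351]
turn [0.    0.003 0.005] | 0.006  shift cm: now-axes [37.11 11.05 -2.93]  after-turn axes [37.18 10.86 -2.83] world mm [ 17.2 379.  -82.8]
```

```bash
python3 -m inch '[[0,0,0.005,5.3,1.55,-0.4,-1],[0,0.003,0,5.3,1.55,-0.4,-1],[0,0,0,5.3,1.55,-0.4,-1],[0,0,0,5.3,1.55,-0.4,-1],[0,0,0,5.3,1.55,-0.4,-1],[0,0,0,5.3,1.55,-0.4,-1],[0,0,0,5.3,1.55,-0.4,-1],[0,0,0,0,0,0,-1]]'
python3 - <<'E'
from ik import *
from h import *
Rt,p=gpose([496.4,196.2],-1.326,7.5,.3)
need(Rt,p)
c=env.read_camera('wrist'); cv2.imwrite('pics/w1.png',c['img'][:,:,::-1])
from fit import glass
for n in ['tall_glass','short_glass']:
  t=env.trace(c,n)
  for x in t[:2]: print(n,x['score'],x['mask'].sum(),glass(cloud(c,x['mask'])))
E
```

```text
t: 5.7
eef_pos: [489.8, 231.5, 131.0]
tcp_rot: [3.141, 0.298, 1.813]
ft_force: [-0.6, -0.7, 0.3]
opening: 0.999
grip_force: 0.0
turn [-0.    -0.002 -0.002] | 0.003  shift cm: now-axes [-0.19 -0.22 10.95]  after-turn axes [-0.17 -0.22 10.95] world mm [   6.1  -33.5 -104.1]
tall_glass 0.89 7514 {'axis': -1.322, 'z': 43.5, 'mid': array([497., 197.]), 'len': 103.0, 'end_mouth': array([509.7, 147.1]), 'end_bot': array([484.3, 246.9])}
short_glass 0.57 6393 {'axis': -1.329, 'z': 43.6, 'mid': array([641.1, 241. ]), 'len': 70.5, 'end_mouth': array([649.5, 206.8]), 'end_bot': array([632.6, 275.2])}
```

View pics/w1.png

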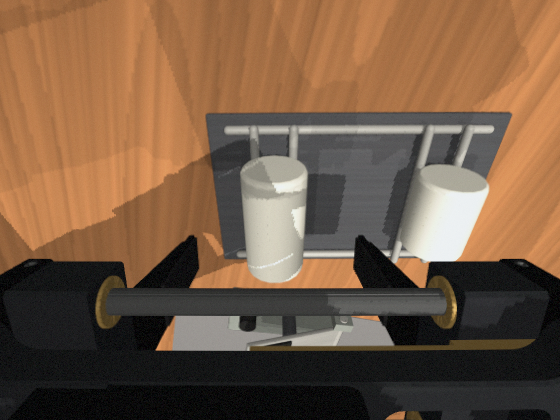

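```bash
python3 -m inch '[[0,0,0,-0.15,-0.15,4,-1],[0,0,0,0,0,4,-1],[0,0,0,0,0,2.9,-1],[0,0,0,0,0,0,-1],[0,0,0,0,0,0,1],[0,0,0,0,0,0,1],[0,0,0,0,0,0,1],[0,0,0,0,0,0,1],[0,0,0,0,0,0,1],[0,0,0,0,0,0,1]]'
```

```text
t: 7.1
eef_pos: [497.3, 196.1, 28.6]
tcp_rot: [3.139, 0.298, 1.809]
ft_force: [2.3, 1.7, 5.0]
opening: 0.592
grip_force: 30.0
```

Run:
```python
from ik import *
from cell import env
st=env.state(); Rc=R.from_euler('xyz',st['tcp_rot'])
print('up15cm',(Rc.inv().apply([0,0,15])).round(2), 'to', (Rc.inv().apply([2,-10,17])).round(2))
Rt=frame([0,0,-1],[np.cos(.9),np.sin(.9),0],.3)
g=np.array([592,-121.8,205]); p=g+19*Rt.as_matrix()[:,2]
need(Rt,p)
Rm=R.from_rotvec([0,0,0]); 
for a in (1.816,):
    need(frame([0,0,-1],[np.cos(a),np.sin(a),0],.3),p)
```

```text
up15cm [ -4.41   0.04 -14.34] to [-14.74  -0.38 -13.26]
turn [-0.467  1.449  0.889] | 1.763  shift cm: now-axes [-35.61   3.15  -6.91]  after-turn axes [ 11.23  27.18 -21.47] world mm [ 106.  -303.6  170.8]
turn [ 0.006  1.569 -0.005] | 1.569  shift cm: now-axes [-35.61   3.15  -6.91]  after-turn axes [  6.85   2.91 -35.64] world mm [ 106.  -303.6  170.8]
```

```bash
python3 -m inch '[[0,0,0,-0.6,0,-1.9,1],[0,0,0,-1.2,0,-3.9,1],[0,0,0,-1.2,0,-3.9,1],[0,0,0,-1.2,0,-3.9,1],[0,0,0,-1.2,0,-3.9,1],[0,0,0,-0.6,0,-1.9,1],[-0.047,0.145,0.089,0,0,0,1],[-0.047,0.145,0.089,0,0,0,1],[-0.047,0.145,0.089,0,0,0,1],[-0.047,0.145,0.089,0,0,0,1],[-0.047,0.145,0.089,0,0,0,1],[-0.047,0.145,0.089,0,0,0,1],[-0.047,0.145,0.089,0,0,0,1],[-0.047,0.145,0.089,0,0,0,1],[-0.047,0.145,0.089,0,0,0,1],[-0.047,0.145,0.089,0,0,0,1]]'
python3 - <<'E'
from ik import *
from cell import env
print(env.state()['joints'])
Rt=frame([0,0,-1],[np.cos(.9),np.sin(.9),0],.3)
g=np.array([592,-121.8,205]); p=g+19*Rt.as_matrix()[:,2]
need(Rt,p)
E
```

```text
t: 9.1
eef_pos: [495.3, 195.9, 230.9]
tcp_rot: [3.108, -1.241, 0.946]
ft_force: [0.2, 0.4, -1.9]
opening: 0.593
grip_force: 30.0
[-0.21804244  0.44994135  2.40240349  1.90382422  1.1311247  -1.29345808]
turn [-0.01   0.029  0.015] | 0.035  shift cm: now-axes [ -8.91  27.04 -15.39]  after-turn axes [ -8.05  27.32 -15.37] world mm [ 108.  -303.5  -31.5]
```

```bash
python3 -m inch '[[-0.01,0.029,0.015,0,0,0,1],[0,0,0,-1,3.4,-1.9,1],[0,0,0,-1.3,4.5,-2.5,1],[0,0,0,-1.4,4.6,-2.6,1],[0,0,0,-1.4,4.6,-2.6,1],[0,0,0,-1.4,4.6,-2.6,1],[0,0,0,-1,3.4,-1.9,1],[0,0,0,-0.5,2.2,-1.2,1],[0,0,0,0,0,0,1],[0,0,0,0,0,0,1]]'
python3 - <<'E'
from ik import *
from h import *
Rt=frame([0,0,-1],[np.cos(.9),np.sin(.9),0],.3)
g=np.array([592,-121.8,205]); p=g+19*Rt.as_matrix()[:,2]
need(Rt,p)
st=env.state();Rc=R.from_euler('xyz',st['tcp_rot']).as_matrix()
gp=st['eef_pos']-19*Rc[:,2]; print('grasp',gp.round(1),st['joints'].round(2))
for cam in ['side','top']:
    c=env.read_camera(cam)
    cv2.imwrite(f'pics/{cam}2.png',c['img'][:,:,::-1])
    t=env.trace(c,'tall_glass')
    for x in t[:2]:
        q=cloud(c,x['mask']); print(cam,x['score'],len(q),np.percentile(q,[2,50,98],axis=0).round())
        np.save(f'{cam}2_{t.index(x) if 0 else 0}.npy',q) if x is t[0] else 0
E
```

```text
t: 10.35
eef_pos: [604.4, -104.8, 199.9]
tcp_rot: [-3.138, -1.266, 0.902]
ft_force: [0.1, -1.1, -1.7]
opening: 0.591
grip_force: 30.0
turn [-0.005  0.005  0.001] | 0.007  shift cm: now-axes [-0.13  0.08 -0.26]  after-turn axes [-0.13  0.08 -0.26] world mm [-1.1 -2.7 -0.5]
grasp [ 593.2 -119.1  205.6] [-0.73  0.67  1.94  1.36  1.34 -1.02]
side 0.82 828 [[ 566. -133.  148.]
 [ 587.  -95.  222.]
 [ 615.  -87.  251.]]
top 0.7 654 [[ 567. -140.  170.]
 [ 590. -115.  250.]
 [ 620.  -89.  254.]]
top 0.66 6177 [[438. 120.  -1.]
 [552. 206.   6.]
 [700. 310.  22.]]
```

View pics/side2.png

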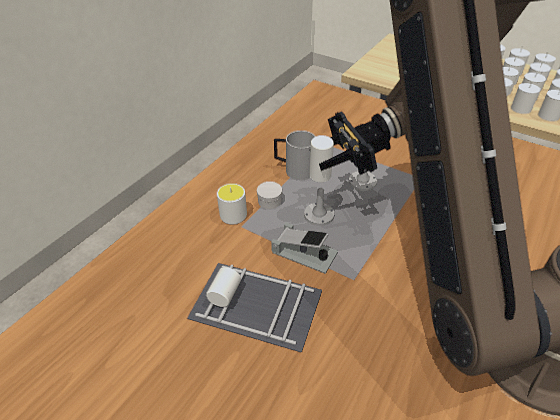

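```bash
cat > cyl.py <<'E'
import numpy as np
from scipy.optimize import least_squares as LS
def fit(q,c0,L,zbot,fixtilt=False):
    # capped cylinder, closed end up; params: cx,cy at closed end, zt, tilt a,b (axis dir down)
    def f(p):
        ax=np.array([p[3],p[4],-1]);ax/=np.linalg.norm(ax)
        d=q-np.array([p[0],p[1],p[2]]); t=d@ax; r=np.linalg.norm(d-t[:,None]*ax,axis=1)
        return np.where((np.abs(t)<np.abs(r-28)),t,r-28)
    r=LS(f,[c0[0],c0[1],zbot,0,0],loss='soft_l1',f_scale=1.0)
    p=r.x; rim=p[:2]+L*p[3:]
    return 'top',p[:3].round(1),'tilt',p[3:].round(3),'rim',rim.round(1),'med|res|',np.median(np.abs(r.fun)).round(2)
E
python3 - <<'E'
from cyl import *
s=np.load('side2_0.npy');t=np.load('top2_0.npy')
for n,q in [('side',s),('top',t),('both',np.r_[s,t])]:
    q=q[np.linalg.norm(q[:,:2]-[593,-119],axis=1)<36]
    print(n,len(q),*fit(q,[593,-119],105,250))
E
```

```text
side 821 top [ 593.3 -116.8  249.8] tilt [ 0.005 -0.008] rim [ 593.8 -117.6] med|res| 0.86
top 644 top [ 594.6 -115.7  250.5] tilt [ 0.005 -0.011] rim [ 595.1 -116.9] med|res| 0.91
both 1465 top [ 593.7 -116.7  250.3] tilt [ 0.003 -0.008] rim [ 594.1 -117.5] med|res| 0.97
```

Run:
```python
from ik import *
from h import *
st=env.state();Rc=R.from_euler('xyz',st['tcp_rot'])
for d in ([-2.5,-4,0],[0,0,-105],[0,0,-10]): print((Rc.inv().apply(d)/10).round(3))
```

```text
[-0.141  0.05  -0.447]
[-10.017   0.      3.149]
[-0.954  0.     0.3  ]
```

```bash
python3 -m inch '[[0,0,0,-0.14,0.05,-0.45,1],[0,0,0,0,0,0,1],[0,0,0,-1.9,0,0.6,1],[0,0,0,-1.9,0,0.6,1],[0,0,0,-1.9,0,0.6,1],[0,0,0,-1.9,0,0.6,1],[0,0,0,-1.43,0,0.45,1],[0,0,0,-0.95,0,0.3,1],[0,0,0,0,0,0,1],[0,0,0,0,0,0,1]]'
python3 - <<'E'
from ik import *
from h import *
from cyl import fit
st=env.state();Rc=R.from_euler('xyz',st['tcp_rot']).as_matrix()
print('grasp',(st['eef_pos']-19*Rc[:,2]).round(1))
for cam in ['side','top']:
    c=env.read_camera(cam); cv2.imwrite(f'pics/{cam}3.png',c['img'][:,:,::-1])
    for x in env.trace(c,'tall_glass')[:2]:
        q=cloud(c,x['mask']); q=q[np.linalg.norm(q[:,:2]-[591,-122],axis=1)<40]
        if len(q)>200: print(cam,len(q),*fit(q,[591,-122],105,150))
    from fit import post
    for x in env.trace(c,'tall_post')[:1]: print('post',post(cloud(c,x['mask']),98))
E
```

```text
t: 11.8
eef_pos: [602.6, -109.6, 96.1]
tcp_rot: [3.139, -1.266, 0.907]
ft_force: [0.5, -1.0, -1.8]
opening: 0.59
grip_force: 30.0
grasp [ 591.4 -123.9  101.8]
side 731 top [ 591.2 -121.5  145.9] tilt [ 0.004 -0.01 ] rim [ 591.7 -122.5] med|res| 0.86
post (array([ 590.9, -120.2]), 0, None)
top 534 top [ 593.  -120.3  146.8] tilt [-0.006 -0.014] rim [ 592.4 -121.8] med|res| 1.1
post (array([ 593.6, -122.4]), 9, array([576.2, -95.6,  98.1]))
```

```bash
python3 -m inch '[[0,0,0,-0.76,0,0.24,1],[0,0,0,-0.76,0,0.24,1],[0,0,0,-0.76,0,0.24,1],[0,0,0,-0.4,0,0.12,1],[0,0,0,-0.2,0,0.06,1],[0,0,0,0,0,0,1]]'
```

```text
t: 12.85
eef_pos: [602.4, -109.6, 65.4]
tcp_rot: [3.141, -1.266, 0.905]
ft_force: [0.6, -0.5, -2.2]
opening: 0.591
grip_force: 30.0
```

```bash
python3 -m inch '[[0,0,0,-0.15,0,0.05,1],[0,0,0,0,0,0,1]]'; python3 -m inch '[[0,0,0,-0.15,0,0.05,1],[0,0,0,0,0,0,1]]';python3 -m inch '[[0,0,0,-0.1,0,0.03,1],[0,0,0,0,0,0,1]]'
```

```text
t: 13.1
eef_pos: [602.5, -109.6, 63.9]
tcp_rot: [3.14, -1.266, 0.906]
ft_force: [0.2, 0.7, -2.0]
opening: 0.592
grip_force: 30.0
t: 13.35
eef_pos: [602.6, -109.6, 63.5]
tcp_rot: [3.138, -1.269, 0.908]
ft_force: [-2.9, -1.3, 6.7]
opening: 0.596
grip_force: 30.0
t: 13.6
eef_pos: [602.7, -109.7, 63.4]
tcp_rot: [3.136, -1.271, 0.91]
ft_force: [-3.4, -2.3, 14.8]
opening: 0.591
grip_force: 30.0
```

```bash
python3 -m inch '[[0,0,0,0.15,0,-0.05,1],[0,0,0,0,0,0,-1],[0,0,0,0,0,0,-1],[0,0,0,0,0,0,-1],[0,0,0,0,0,0,-1],[0,0,0,0,0,-1.5,-1],[0,0,0,0,0,-3,-1],[0,0,0,0,0,-4,-1],[0,0,0,3,0,-4,-1],[0,0,0,5,0,-2,-1],[0,0,0,6,0,0,-1]]'
python3 - <<'E'
from ik import *
from h import *
from cyl import fit
print(env.state()['joints'].round(2))
c=env.read_camera('top')
for x in env.trace(c,'tall_glass')[:1]:
    q=cloud(c,x['mask']); print(x['score'],*fit(q,[591,-122],105,115))
Rt,p=gpose([641,240.8],-1.325,5,.3,back=110)
need(Rt,p)
need(Rt,[520,60,260])
E
```

```text
t: 14.98
eef_pos: [542.0, -187.2, 241.4]
tcp_rot: [-3.14, -1.266, 0.9]
ft_force: [0.9, -0.3, 0.6]
opening: 0.999
grip_force: 0.0
[-0.92  0.6   1.9   1.19  1.47 -0.96]
0.93 top [ 592.9 -122.1  113.9] tilt [-0.002  0.005] rim [ 592.7 -121.5] med|res| 0.8
turn [ 0.473 -1.442 -0.886] | 1.758  shift cm: now-axes [  1.88 -21.24  42.96]  after-turn axes [43.62 19.88 -1.66] world mm [  90.2  457.3 -113. ]
turn [ 0.473 -1.442 -0.886] | 1.758  shift cm: now-axes [  6.95 -16.97  16.57]  after-turn axes [22.84  3.74 -8.64] world mm [-23.  245.6  15.1]
```

```bash
python3 -m inch '[[0,0,0,1.7,-4.2,4.1,-1],[0,0,0,1.7,-4.2,4.1,-1],[0,0,0,1.7,-4.2,4.1,-1],[0,0,0,1.7,-4.2,4.1,-1],[0.047,-0.144,-0.089,0,0,0,-1],[0.047,-0.144,-0.089,0,0,0,-1],[0.047,-0.144,-0.089,0,0,0,-1],[0.047,-0.144,-0.089,0,0,0,-1],[0.047,-0.144,-0.089,0,0,0,-1],[0.047,-0.144,-0.089,0,0,0,-1],[0.047,-0.144,-0.089,0,0,0,-1],[0.047,-0.144,-0.089,0,0,0,-1],[0.047,-0.144,-0.089,0,0,0,-1],[0.047,-0.144,-0.089,0,0,0,-1],[0,0,0,0,0,0,-1]]'
python3 - <<'E'
from ik import *
from cell import env
print(env.state()['joints'].round(2))
Rt,p=gpose([641,240.8],-1.325,5,.3,back=110)
need(Rt,p)
E
```

```text
t: 16.95
eef_pos: [519.8, 58.2, 254.5]
tcp_rot: [-3.14, 0.294, 1.821]
ft_force: [-0.6, -0.5, -0.7]
opening: 1.0
grip_force: 0.0
[ 0.14  0.31  1.78 -0.34  1.05  0.06]
turn [-0.    -0.006  0.004] | 0.008  shift cm: now-axes [20.66 16.29  6.53]  after-turn axes [20.77 16.2   6.41] world mm [ 113.4  213.5 -122.6]
```

```bash
python3 -m inch '[[0,-0.006,0.004,4.2,3.25,1.3,-1],[0,0,0,4.2,3.25,1.3,-1],[0,0,0,4.2,3.25,1.3,-1],[0,0,0,4.2,3.25,1.3,-1],[0,0,0,4.2,3.25,1.3,-1],[0,0,0,0,0,0,-1]]'
python3 - <<'E'
from ik import *
from h import *
from fit import glass
c=env.read_camera('wrist')
t=env.trace(c,'short_glass')
for x in t[:2]: print(x['score'],x['mask'].sum(),glass(cloud(c,x['mask'])))
Rt,p=gpose([641,240.8],-1.325,7,.3)
need(Rt,p)
E
```

```text
t: 17.7
eef_pos: [634.1, 273.8, 128.6]
tcp_rot: [-3.14, 0.297, 1.815]
ft_force: [-0.0, -0.9, -0.1]
opening: 1.001
grip_force: 0.0
0.83 5619 {'axis': -1.322, 'z': 43.4, 'mid': array([640.6, 241. ]), 'len': 70.3, 'end_mouth': array([649.2, 206.9]), 'end_bot': array([631.9, 275.1])}
turn [-0.001 -0.002 -0.004] | 0.004  shift cm: now-axes [ 0.16 -0.07 10.89]  after-turn axes [ 0.18 -0.07 10.89] world mm [   6.7  -29.7 -104.6]
```

```bash
python3 -m inch '[[0,0,0,0.15,-0.05,4,-1],[0,0,0,0,0,4,-1],[0,0,0,0,0,2.8,-1],[0,0,0,0,0,0,-1],[0,0,0,0,0,0,1],[0,0,0,0,0,0,1],[0,0,0,0,0,0,1],[0,0,0,0,0,0,1],[0,0,0,0,0,0,1],[0,0,0,0,0,0,1]]'
python3 - <<'E'
from ik import *
from cell import env
Rt=frame([0,0,-1],[np.cos(.9),np.sin(.9),0],.3)
g=np.array([552,-317.3,200]); p=g+19*Rt.as_matrix()[:,2]
need(Rt,p)
st=env.state();Rc=R.from_euler('xyz',st['tcp_rot']).as_matrix()
print((st['eef_pos']-19*Rc[:,2]).round(1))
E
```

```text
t: 19.05
eef_pos: [640.1, 243.5, 28.6]
tcp_rot: [3.141, 0.3, 1.814]
ft_force: [-5.3, -0.4, 5.9]
opening: 0.592
grip_force: 30.0
turn [-0.471  1.45   0.892] | 1.767  shift cm: now-axes [-53.81 -20.62  -0.72]  after-turn axes [  1.77  27.96 -50.37] world mm [ -76.8 -546.6  165.8]
[638.8 249.   46.8]
```

```bash
python3 -m inch '[[0,0,0,-0.6,0,-1.9,1],[0,0,0,-1.2,0,-3.9,1],[0,0,0,-1.2,0,-3.9,1],[0,0,0,-1.2,0,-3.9,1],[0,0,0,-1.2,0,-3.9,1],[0,0,0,-0.6,0,-1.9,1],[-0.047,0.145,0.089,0,0,0,1],[-0.047,0.145,0.089,0,0,0,1],[-0.047,0.145,0.089,0,0,0,1],[-0.047,0.145,0.089,0,0,0,1],[-0.047,0.145,0.089,0,0,0,1],[-0.047,0.145,0.089,0,0,0,1],[-0.047,0.145,0.089,0,0,0,1],[-0.047,0.145,0.089,0,0,0,1],[-0.047,0.145,0.089,0,0,0,1],[-0.047,0.145,0.089,0,0,0,1]]'
python3 - <<'E'
from ik import *
from cell import env
print(env.state()['joints'])
Rt=frame([0,0,-1],[np.cos(.9),np.sin(.9),0],.3)
g=np.array([552,-317.3,200]); p=g+19*Rt.as_matrix()[:,2]
need(Rt,p)
E
```

```text
t: 21.05
eef_pos: [640.2, 244.3, 232.9]
tcp_rot: [3.087, -1.24, 0.975]
ft_force: [-0.1, 0.3, -1.4]
opening: 0.592
grip_force: 30.0
[-0.05341837  0.55234676  2.05281464  1.93085058  0.98650804 -1.05943823]
turn [-0.016  0.03   0.024] | 0.042  shift cm: now-axes [-19.74  26.83 -44.28]  after-turn axes [-17.76  28.   -44.39] world mm [ -76.9 -547.4  -38.5]
```

```bash
python3 -m inch '[[-0.016,0.03,0.024,0,0,0,1],[0,0,0,-0.9,1.4,-2.2,1],[0,0,0,-1.8,2.8,-4.4,1],[0,0,0,-1.8,2.8,-4.4,1],[0,0,0,-1.8,2.8,-4.4,1],[0,0,0,-1.8,2.8,-4.4,1],[0,0,0,-1.8,2.8,-4.4,1],[0,0,0,-1.8,2.8,-4.4,1],[0,0,0,-1.8,2.8,-4.4,1],[0,0,0,-1.8,2.8,-4.4,1],[0,0,0,-1.7,2.8,-4.4,1],[0,0,0,-0.9,1.4,-2.2,1],[0,0,0,0,0,0,1],[0,0,0,0,0,0,1]]'
cat > chk.py <<'E'
from ik import *
from h import *
from cyl import fit
from fit import post
import sys
zb=float(sys.argv[1])
st=env.state();Rc=R.from_euler('xyz',st['tcp_rot'])
gp=st['eef_pos']-19*Rc.as_matrix()[:,2];print('grasp',gp.round(1),st['joints'].round(2))
for cam in ['side','top']:
    c=env.read_camera(cam); cv2.imwrite(f'pics/{cam}_{zb}.png',c['img'][:,:,::-1])
    for x in env.trace(c,'short_glass')[:2]:
        q=cloud(c,x['mask']); q=q[(np.linalg.norm(q[:,:2]-gp[:2],axis=1)<40)&(q[:,2]>gp[2]-45)]
        if len(q)>150: print(cam,len(q),*fit(q,gp[:2],72,zb))
    for x in env.trace(c,'short_post')[:1]: print('post',post(cloud(c,x['mask']),64))
print((Rc.inv().as_matrix()/10).round(4))
E
python3 chk.py 228
```

```text
t: 22.8
eef_pos: [566.7, -299.5, 192.9]
tcp_rot: [-3.136, -1.264, 0.9]
ft_force: [-0.1, -0.3, -0.7]
opening: 0.59
grip_force: 30.0
grasp [ 555.6 -313.8  198.6] [-0.99  0.77  1.66  1.13  1.54 -0.91]
top 608 top [ 556.8 -310.   223. ] tilt [ 0.004 -0.009] rim [ 557.1 -310.6] med|res| 0.94
post (array([ 552.2, -317.7]), 4, array([ 549.2, -311.5,   60.2]))
[[ 0.0188  0.0237  0.0953]
 [ 0.0786 -0.0618 -0.0002]
 [ 0.0588  0.075  -0.0302]]
```

```bash
python3 -m inch '[[0,0,0,-0.24,0.03,-0.76,1],[0,0,0,0,0,0,1],[0,0,0,-1.9,0,0.6,1],[0,0,0,-1.9,0,0.6,1],[0,0,0,-1.9,0,0.6,1],[0,0,0,-1.9,0,0.6,1],[0,0,0,-0.95,0,0.3,1],[0,0,0,-0.5,0,0.16,1],[0,0,0,0,0,0,1],[0,0,0,0,0,0,1]]'; python3 chk.py 132
```

```text
t: 24.35
eef_pos: [561.9, -306.6, 97.9]
tcp_rot: [-3.136, -1.264, 0.899]
ft_force: [-0.4, 0.1, -1.8]
opening: 0.596
grip_force: 30.0
grasp [ 550.7 -320.9  103.7] [-1.01  0.92  1.67  1.13  1.48 -1.05]
side 438 top [ 551.  -318.6  127.3] tilt [-0.002  0.003] rim [ 550.9 -318.4] med|res| 1.05
post (array([ 551.5, -316.6]), 4, array([ 536.8, -293.8,   59.6]))
top 555 top [ 551.5 -317.   128.1] tilt [-0.017 -0.009] rim [ 550.2 -317.6] med|res| 1.04
post (array([ 552.9, -318.1]), 2, array([ 562.8, -292. ,   63.8]))
[[ 0.0188  0.0236  0.0953]
 [ 0.0786 -0.0618 -0.0002]
 [ 0.0589  0.075  -0.0302]]
```

View pics/side_132.0.png

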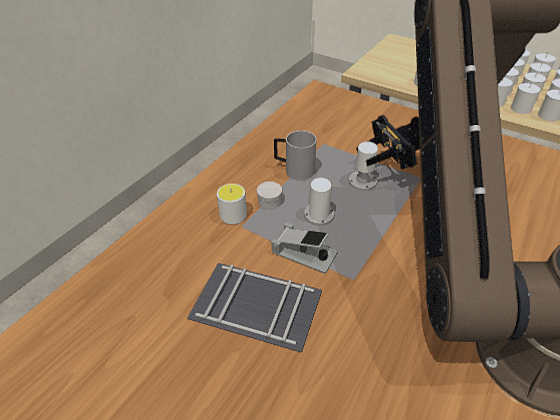

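```bash
python3 -m inch '[[0,0,0,0.04,0.04,0.11,1],[0,0,0,-1,0,0.32,1],[0,0,0,-1,0,0.32,1],[0,0,0,-1,0,0.32,1],[0,0,0,-0.7,0,0.22,1],[0,0,0,-0.3,0,0.1,1],[0,0,0,0,0,0,1]]'; python3 -m inch '[[0,0,0,-0.2,0,0.06,1],[0,0,0,0,0,0,1]]';python3 -m inch '[[0,0,0,-0.15,0,0.05,1],[0,0,0,0,0,0,1]]'
```

```text
t: 25.52
eef_pos: [562.8, -305.6, 55.3]
tcp_rot: [-3.132, -1.264, 0.895]
ft_force: [-0.3, -0.8, -1.3]
opening: 0.59
grip_force: 30.0
t: 25.78
eef_pos: [562.8, -305.7, 53.4]
tcp_rot: [-3.134, -1.264, 0.897]
ft_force: [0.4, 0.3, -1.0]
opening: 0.592
grip_force: 30.0
t: 26.02
eef_pos: [562.8, -305.6, 51.7]
tcp_rot: [-3.133, -1.264, 0.896]
ft_force: [-0.3, -0.1, -1.4]
opening: 0.589
grip_force: 30.0
```

```bash
for i in 1 2; do :; done; python3 -m inch '[[0,0,0,-0.15,0,0.05,1],[0,0,0,0,0,0,1]]';python3 -m inch '[[0,0,0,-0.15,0,0.05,1],[0,0,0,0,0,0,1]]'
```

```text
t: 26.28
eef_pos: [562.8, -305.7, 50.4]
tcp_rot: [-3.134, -1.265, 0.897]
ft_force: [-1.8, -0.8, 1.7]
opening: 0.591
grip_force: 30.0
t: 26.52
eef_pos: [562.8, -305.9, 50.3]
tcp_rot: [-3.136, -1.267, 0.899]
ft_force: [-4.4, -1.8, 11.8]
opening: 0.588
grip_force: 30.0
```

```bash
python3 -m inch '[[0,0,0,0.12,0,-0.04,1],[0,0,0,0,0,0,-1],[0,0,0,0,0,0,-1],[0,0,0,0,0,0,-1],[0,0,0,0,0,0,-1],[0,0,0,0,0,-1.5,-1],[0,0,0,0,0,-3,-1],[0,0,0,0,0,-4,-1],[0,0,0,3,0,-4,-1],[0,0,0,5,0,-2,-1],[0,0,0,6,0,0,0]]'
python3 - <<'E'
from ik import *
from h import *
from cyl import fit
from cell import env
for cam in ['top','side']:
    c=env.read_camera(cam)
    cv2.imwrite(f'pics/end_{cam}.png',c['img'][:,:,::-1])
    for n,L,c0,zb in [('tall_glass',105,[592,-122],115),('short_glass',72,[552,-317],82)]:
        for x in env.trace(c,n)[:1]:
            q=cloud(c,x['mask']); q=q[np.linalg.norm(q[:,:2]-c0,axis=1)<40]; print(cam,n,x['score'],len(q),*(fit(q,c0,L,zb) if len(q)>100 else []))
    m=env.trace(c,'treadle_pad')[0]['mask']
    dark=m&(c['img'].max(2)<70)
    q=cloud(c,dark); q=q[q[:,2]>48]
    print('dark',len(q),np.median(q,0).round(1),cv2.minAreaRect(q[:,:2].astype(np.float32)),np.percentile(q[:,2],[5,95]))
E
```

```text
t: 27.9
eef_pos: [502.4, -383.3, 228.6]
tcp_rot: [-3.132, -1.264, 0.892]
ft_force: [-0.0, -0.6, 0.3]
opening: 0.942
grip_force: 0.0
top tall_glass 0.81 574 top [ 592.7 -122.1  113.7] tilt [0.001 0.008] rim [ 592.8 -121.3] med|res| 0.79
top short_glass 0.72 0
dark 342 [534.1  17.   67.5] ((534.3507080078125, 16.111982345581055), (46.79822540283203, 45.32754135131836), 4.69235372543335) [59.3214052  75.09559706]
side tall_glass 0.71 825 top [ 592.3 -122.5  113.3] tilt [-0.006 -0.002] rim [ 591.6 -122.6] med|res| 0.87
dark 230 [532.2  17.8  66.8] ((532.8482666015625, 16.335384368896484), (46.86793899536133, 48.24378967285156), 4.454531669616699) [59.41434461 74.14058357]
```

Run:
```python
import cv2
a=cv2.imread('pics/end_top.png')[170:310,220:440]; cv2.imwrite('pics/crop.png',cv2.resize(a,None,fx=3,fy=3,interpolation=cv2.INTER_CUBIC))
```

```text
(no output)
```

View pics/crop.png

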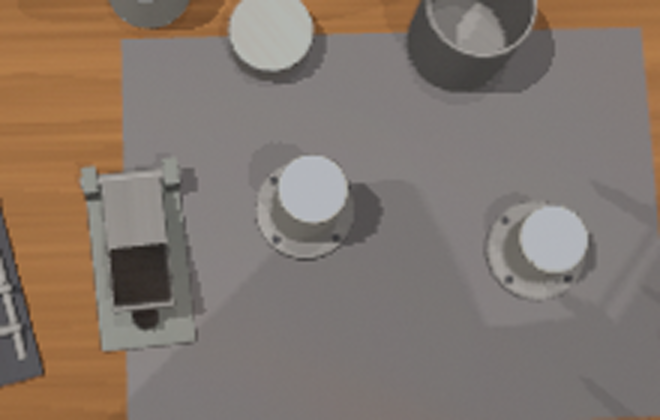

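Run:
```python
from ik import *
from h import *
from cyl import fit
c=env.read_camera('top')
q=cloud(c,np.ones(c['depth'].shape,bool)); q=q[(np.linalg.norm(q[:,:2]-[552,-317],axis=1)<36)&(q[:,2]>18)&(q[:,2]<100)]
print(len(q),*fit(q,[552,-317],72,80))
Rt=R.from_euler('xyz',[np.pi,0,1.571]); need(Rt,[531,17,200]); need(Rt,[531,17,75]); print(env.state()['joints'].round(2))
```

```text
544 top [ 551.9 -316.9   80.3] tilt [0.003 0.008] rim [ 552.2 -316.4] med|res| 1.03
turn [ 0.417 -1.217 -0.577] | 1.41  shift cm: now-axes [  7.38 -22.48  32.29]  after-turn axes [39.86  2.76  2.58] world mm [ 27.5 398.6 -25.8]
turn [ 0.417 -1.217 -0.577] | 1.41  shift cm: now-axes [ -4.54 -22.42  36.06]  after-turn axes [39.86  2.76 15.08] world mm [  27.5  398.6 -150.8]
[-1.14  0.76  1.56  1.02  1.68 -0.85]
```

```bash
python3 -m inch '[[0.052,-0.152,-0.072,0,0,0,1],[0.052,-0.152,-0.072,0,0,0,1],[0.052,-0.152,-0.072,0,0,0,1],[0.052,-0.152,-0.072,0,0,0,1],[0.052,-0.152,-0.072,0,0,0,1],[0.052,-0.152,-0.072,0,0,0,1],[0.052,-0.152,-0.072,0,0,0,1],[0.052,-0.152,-0.072,0,0,0,1],[0,0,0,5.7,0.4,0.35,1],[0,0,0,5.7,0.4,0.35,1],[0,0,0,5.7,0.4,0.35,1],[0,0,0,5.7,0.4,0.35,1],[0,0,0,5.7,0.4,0.35,1],[0,0,0,5.7,0.4,0.35,1],[0,0,0,5.7,0.4,0.35,1],[0,0,0,0,0,0,1]]'
python3 - <<'E'
from ik import *
Rt=R.from_euler('xyz',[np.pi,0,1.571]); need(Rt,[531,17,75])
E
```

```text
t: 30.35
eef_pos: [531.9, 20.7, 201.2]
tcp_rot: [-3.141, 0.001, 1.574]
ft_force: [0.0, -0.4, 0.3]
opening: 0.004
grip_force: 0.0
turn [-0.001  0.001  0.003] | 0.003  shift cm: now-axes [-0.36 -0.08 12.62]  after-turn axes [-0.37 -0.09 12.62] world mm [  -0.9   -3.7 -126.2]
```

```bash
python3 -m inch '[[0,0,0,-0.35,0,4.5,1],[0,0,0,0,0,4.5,1],[0,0,0,0,0,3,1],[0,0,0,0,0,0.8,1],[0,0,0,0,0,0.8,1],[0,0,0,0,0,0.6,1],[0,0,0,0,0,0.4,1],[0,0,0,0,0,0.4,1],[0,0,0,0,0,0,1]]'
```

```text
t: 31.48
eef_pos: [532.5, 14.0, 52.6]
tcp_rot: [3.14, 0.001, 1.57]
ft_force: [-1.7, -1.1, 5.7]
opening: 0.007
grip_force: 2.7
```

```bash
python3 -m inch '[[0,0,0,0,0,0.3,1],[0,0,0,0,0,0.2,1],[0,0,0,0,0,0,1]]';python3 -m inch '[[0,0,0,0,0,0.2,1],[0,0,0,0,0,0,1]]'
```

```text
t: 31.85
eef_pos: [532.2, 14.0, 47.6]
tcp_rot: [3.141, 0.001, 1.57]
ft_force: [-4.4, -0.6, 6.6]
opening: 0.004
grip_force: 3.1
t: 32.1
eef_pos: [532.1, 14.0, 45.8]
tcp_rot: [3.141, 0.001, 1.57]
ft_force: [-4.5, -0.0, 7.7]
opening: 0.006
grip_force: 3.6
```

```bash
python3 -m inch '[[0,0,0,0,0,0.2,1],[0,0,0,0,0,0,1]]';python3 -m inch '[[0,0,0,0,0,0.15,1],[0,0,0,0,0,0,1]]'
```

```text
t: 32.35
eef_pos: [532.1, 14.0, 45.1]
tcp_rot: [3.14, 0.001, 1.57]
ft_force: [-9.7, -0.7, 26.9]
opening: 0.0
grip_force: 13.0
t: 32.6
eef_pos: [532.1, 14.0, 44.6]
tcp_rot: [3.139, 0.001, 1.57]
ft_force: [-13.9, -1.1, 41.4]
opening: 0.004
grip_force: 20.4
```

```bash
python3 -m inch '[[0,0,0,0,0,-0.15,1],[0,0,0,0,0,0,1],[0,0,0,0,0,0,1],[0,0,0,0,0,0,1],[0,0,0,0,0,0,1],[0,0,0,0,0,0,1],[0,0,0,0,0,0,1],[0,0,0,0,0,0,1],[0,0,0,0,0,0,1]]'; python3 -m inch '[[0,0,0,0,0,-0.5,1],[0,0,0,0,0,-0.7,1],[0,0,0,0,0,-1,1],[0,0,0,0,0,-2,1],[0,0,0,0,0,-5,1],[0,0,0,0,0,-5,1],[0,0,0,0,0,0,1],[0,0,0,0,0,0,1]]'
python3 - <<'E'
from h import *
from cyl import fit
c=env.read_camera('side')
m=env.trace(c,'treadle_pad')[0]['mask']; q=cloud(c,m&(c['img'].max(2)<70)); print(np.median(q[q[:,2]>40],0))
P=cloud(c,np.ones(c['depth'].shape,bool))
for c0,L,zt in [([592,-122],105,115),([552,-317],72,82)]:
    q=P[(np.linalg.norm(P[:,:2]-c0,axis=1)<36)&(P[:,2]>18)&(P[:,2]<125)]; print(len(q),*fit(q,c0,L,zt))
E
```

```text
t: 33.72
eef_pos: [532.1, 14.0, 45.1]
tcp_rot: [3.14, 0.001, 1.57]
ft_force: [-9.7, -1.9, 26.6]
opening: 0.003
grip_force: 13.0
t: 34.72
eef_pos: [531.7, 14.1, 184.7]
tcp_rot: [3.141, 0.001, 1.57]
ft_force: [0.2, -1.0, -1.0]
opening: 0.005
grip_force: 0.0
[532.6629393   17.22408822  66.77795009]
426 top [ 591.9 -122.2  113.1] tilt [-0.003 -0.003] rim [ 591.6 -122.5] med|res| 0.82
351 top [ 552.3 -318.3   80. ] tilt [-0.005  0.015] rim [ 551.9 -317.2] med|res| 0.99
```

Treadle is back at rest and both glasses are seated.

```bash
python3 -c "
from cell import env
print(env.job_done())"
```

```text
the job is handed in; nothing more can be done
None
```

The job is handed in. Both glasses are upside down on their own posts and let go, the treadle was held at its stop for over a second and is back up, and the robot did not touch the candle, tin or jug; no verdict came back.

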